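# Put the scale's flat battery pack on charge

## Task

The battery pack of the portion scale is flat. Squeeze its sprung tab in, lift the pack out of the scale and put it on charge: the same way round, down into the cup of the charging cradle, pressed by feel until it is fully home and its tab springs out under the catch, then let go. Be gentle (no pulling against a closed catch, no forcing into the cradle), and leave the tin, the onion and the salt shaker where they stand.

Things in the scene. Friction and masses are not known exactly. Their poses are not given: they have to be found in the camera images.
- scale: White portion scale, 182 x 120 x 50 mm, fixed. Steel platter at its -x end, flat-topped console (50 mm high) at its +x end with the battery well. Origin: at table height under the middle of the well; z up. The well is 42 mm deep, its mouth in the console's top spans x -31 to 31, y -19 to 23 mm. Two sprung contacts in its floor push the pack up with about 7 N against the catch, a lip on the +y side.
- charger: Dark grey charging cradle, 114 x 99 mm, fixed. Origin and axes as for the scale: at table height under the middle of its well, catch on the +y side. The well is that of the scale (lead-in 2 mm round the mouth), in a black cup, a stiff sleeve that telescopes for packs of other lengths: its rim was left anywhere from 50 to 59 mm above the table, its floor 42 mm below the rim. This pose does not tell which.
- pack_center (a point): Middle of the black battery pack (60 x 40 x 76 mm, about 0.15 kg), 38 mm above its foot; axes as the scale's. It fits the well with 0.75 mm to spare a side; its upper part stands out. It is gripped along y by two ribbed grey pads, 14 mm high and 28 mm wide, centred 27 mm above this point: a fixed one facing -y (20 mm from the axis) and the tab's, facing +y (25 mm). 45 mm over both, 37 mm squeezed.
- tab_pad (a point): Middle of the outer face of the thumb pad on the pack's sprung tab: 25 mm to +y and 27 mm up from pack_center while the tab is out.
- pack_tab (a joint): The sprung tab, hinged at the pack's foot: 0 rad sprung out (as when latched), 0.135 pressed in to its stop, where the thumb pad has moved 8 mm. It takes 2 N to start and 11 N at the stop. Its hook, 34 mm above the foot, reaches 3 mm under the lip of the well and is clear of it from about 0.115 rad. The hook is ramped below: it also snaps in when the pack is pushed down from above (about 20 N).
- cradle_home (a point): Point of the cradle on the axis of its well, 48.5 mm above the table: where pack_center lies once latched if the cup is fully down; up to 9 mm higher if the cup stands higher. Latched, the pack's foot is 2.5 mm above the well's floor; it has to be pushed about 2 mm below that, against 10 N of sprung contacts, for the tab to spring out under the lip. Then the springs lift it against the catch.
- tin_peas: Bystander: blue and yellow food tin, 57 mm across, 72 mm high, standing loose; origin under its middle.
- onion: Bystander: brown onion, about 68 mm, lying loose; origin under its middle.
- mill: Bystander: clear salt shaker with a grey top, 44 mm across, 90 mm high, standing loose; origin under its middle.

How it is judged:
By the outcome, as a careful person would: the job done as asked, in the order asked, and still so for the second after the job is handed in, with the robot touching nothing.
It also fails if it takes over 51 s, if anything falls off the work surface, if the arm or the gripper's body presses on something with over 40 N, if the wrist force passes 120 N, or if a joint passes its speed limit or range.

## Robot

A 6-joint arm with a two-finger parallel gripper is mounted at the origin on a cart in front of the work surface, level with it; the furniture and walls round the work are solid. World frame = base frame: x ahead of the robot, y to its left, z up, the work surface at z = 0. Lengths are in mm, angles in rad, forces in N, time in s.
With the tool pointing down it reaches from about 400 to 925 mm from the base axis. Payload 12.5 kg.
Tool frame: the origin (TCP) lies midway between the tips of the shut fingers; the grasp point (between the pads) lies 19 mm behind it; z points along the fingers, y is the direction in which the jaws open and shut (so a half turn about z gives the same grasp; the last joint's range is limited). The gripper opens to 95 mm and grips with 3 to 60 N. Pads are 20 mm wide; open, the fingers measure 119 mm over their backs; the gripper's body (75 mm by 180 mm) begins 59 mm behind the grasp point.
Start: joints at [1.06, 0.491, 1.559, -0, 1.092, -0.106], TCP at [246.132, 574.513, 214.661] pointing down, gripper open.
Joint ranges: [-3.1, 3.1], [-0.84, 2.19], [0.05, 2.79], [-1.13, 4.28], [0.06, 2.93], [-2.69, 2.69]. Speed limits (rad/s): [2.22, 2.22, 2.79, 3.14, 3.14, 3.14].

## Interface

Orientations are given as [roll, pitch, yaw] about the fixed x, y, z axes, in that order (R = Rz(yaw) Ry(pitch) Rx(roll)).
In Python, from cell import env gives the robot as it stands.
- The arm moves only by the tool servo_tool, never from a script. Its argument "plan" is a list of rows, each a list of 7 numbers: the shift along the tool's x, y, z in m, then the turn, a rotation vector about the tool's x, y, z in degrees, then the opening in per cent of the stroke, from 0 (shut) to 100 (fully open). In form: [[dx, dy, dz, wx, wy, wz, jaw], ...]. A call has 1 to 8 rows; each row shifts and turns the pose as measured when the row begins, along the tool's axes as they then stand; what a row does not reach is not made up. A row lasts 1/12 s, in which the tool goes at most 41.7 mm and 7.16 degrees, less where a joint would pass 70% of its speed; a pose out of reach is approached as far as the arm can. A call is refused whole if a number of a shift passes 0.0417 or a number of a turn 7.16, either way. A call with a gripper value outside its range is refused whole. The fingers move at their own pace and stop on an object; the grip force is fixed at half the most. Time passes only in rows, so rows that do not move let the fingers close. It gives the time, the measured TCP pose, the force and the opening at its end, in the units of the state.
- env.state(): the state, without advancing time (a new reading comes with each control period).
- env.read_camera(name): name is "side" or "top" or "wrist"; returns a dict with "img" (400x640x3 uint8, blue, green, red), "intrinsics" (3x3 intrinsics, pixels), "R" (3x3) and "t" (3): a world point X has camera coordinates R X + t. Camera axes: x right, y down, z forward; pixel columns grow to the right and rows downward; lengths in mm; the calibration is good to about 2 mm. A picture is of the moment at which its call begins. There is no depth.
- env.job_done(): hands the job in, once; it reports no verdict.
The state is a dict: "t": time; "joints": joint angles; "qvel": joint speeds; "tau": joint torques, N m; "eef_pos": TCP position; "tcp_rot": TCP orientation; "ft_force": force on the tool from outside, world axes, zero at the start; "moment": the same for the moment, N m; "opening": opening from 0.0 (shut) to 1.0 (fully open).
Only numpy, scipy, OpenCV 4.12 (cv2) and the standard library are available. Lean on these libraries where they do the work, as an engineer would, in place of code of your own. Each camera call takes 0.05 s, during which the arm holds its last target. There are 200 camera calls.

## Working session

There is one attempt and no reset: what is moved stays moved. The work goes in short steps, Python scripts to look and compute and a tool call to move; the robot and the scene stay as the last step left them, time stands still between calls to the robot, and variables do not carry over. Pictures are saved under pics/ and viewed, about 8 in all and at most 12, crops included, and the job is handed in when it is done.

Besides the shell and the picture viewer there is one more tool, called after "Request:" by a JSON object that holds its "api" and its "payload", one argument or row to a line. servo_tool: Moves the arm, as the interface text tells. Its arguments: {"type":"object","properties":{"plan":{"type":"array","items":{"type":"array","items":{"type":"number"}}}},"required":["plan"]}

```bash
mkdir -p pics; ls; cat > h.py <<'E'
import numpy as np, cv2
from cell import env
def snap(n,f=None):
    c=env.read_camera(n)
    if f: cv2.imwrite('pics/'+f,c['img'])
    return c
def ray(c,u,v,z):
    K,R,t=map(np.array,(c['intrinsics'],c['R'],c['t']))
    o=-R.T@t; d=R.T@np.linalg.solve(K,[u,v,1.])
    return o+d*(z-o[2])/d[2]
def proj(c,X):
    K,R,t=map(np.array,(c['intrinsics'],c['R'],c['t']))
    p=K@(R@np.array(X,float)+t.ravel()); return p[:2]/p[2]
E
python3 - <<'E'
from h import *
import pickle
cs={n:snap(n,n+'0.png') for n in('top','side','wrist')}
pickle.dump(cs,open('c0.pkl','wb'))
for n,c in cs.items(): print(n,(-np.array(c['R']).T@np.array(c['t']).ravel()).round(), np.array(c['R'])[2].round(2))
s=env.state();print({k:np.round(s[k],3) for k in s})
E
```

```text
pics
top [ 431.   65. 1183.] [ 0.15  0.   -0.99]
side [-156.  -66.  933.] [ 0.66  0.13 -0.74]
wrist [176. 605. 385.] [ 0.25 -0.11 -0.96]
{'t': np.float64(0.15), 'joints': array([ 1.06 ,  0.491,  1.559,  0.   ,  1.092, -0.106]), 'qvel': array([ 0.001, -0.001, -0.001,  0.   , -0.   ,  0.001]), 'tau': array([ 2.0000e-03, -6.1289e+01, -2.5827e+01,  6.9000e-02,  4.7000e-02,
       -0.0000e+00]), 'eef_pos': array([246.043, 574.352, 214.193]), 'tcp_rot': array([-3.141, -0.   ,  2.737]), 'ft_force': array([ 0.098, -0.277,  0.477]), 'moment': array([ 0.019, -0.027,  0.07 ]), 'opening': np.float64(1.0)}
```

View pics/top0.png

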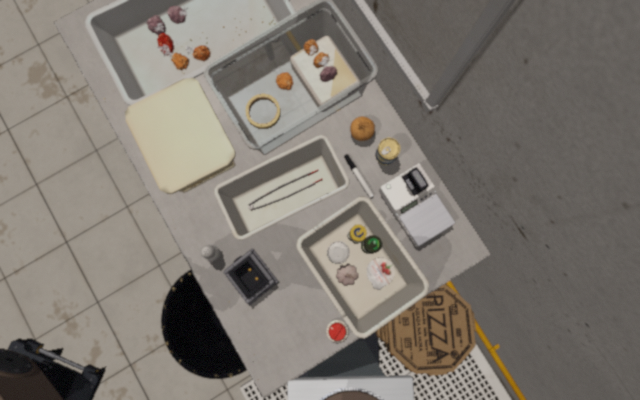

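View pics/side0.png

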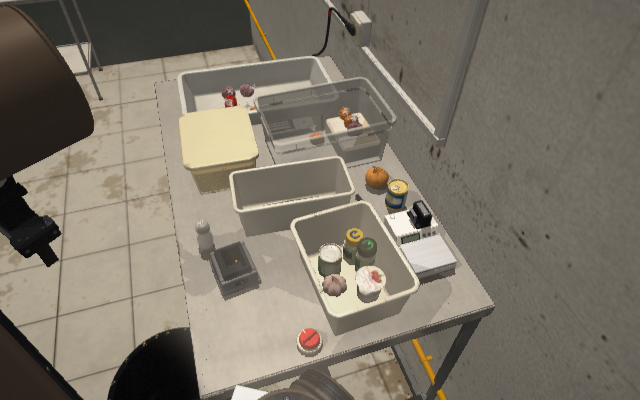

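```bash
python3 - <<'E'
from h import *
import pickle
cs=pickle.load(open('c0.pkl','rb'));c=cs['top'];s=cs['side']
f=lambda i,x,y,w,h:cv2.resize(i[y:y+h,x:x+w],(400,int(400*h/w)),interpolation=cv2.INTER_CUBIC)
a=np.hstack([f(c['img'],370,150,100,75*1),f(c['img'],200,235,100,75)])
b=np.hstack([f(s['img'],375,190,100,75),f(s['img'],180,215,100,75)])
cv2.imwrite('pics/crop.png',np.vstack([a,b]))
for n,u,v,z in(('pack',415,180,86),('ch',251,275,50),('mill',212,257,45),('tin',388,150,70),('onion',362,128,34),('platter',428,220,40)): print(n,ray(c,u,v,z).round())
for p in ([0,0,0],[100,0,0],[0,100,0]): print(proj(c,np.array([500,0,0])+p))
E
```

```text
pack [ 643. -175.   86.]
ch [416. 244.  50.]
mill [464. 345.  45.]
tin [ 726. -114.   70.]
onion [798. -52.  34.]
platter [ 545. -213.   40.]
[345.52562576 240.54477735]
[344.28565445 203.38394229]
[307.98334632 241.47498746]
```

View pics/crop.png

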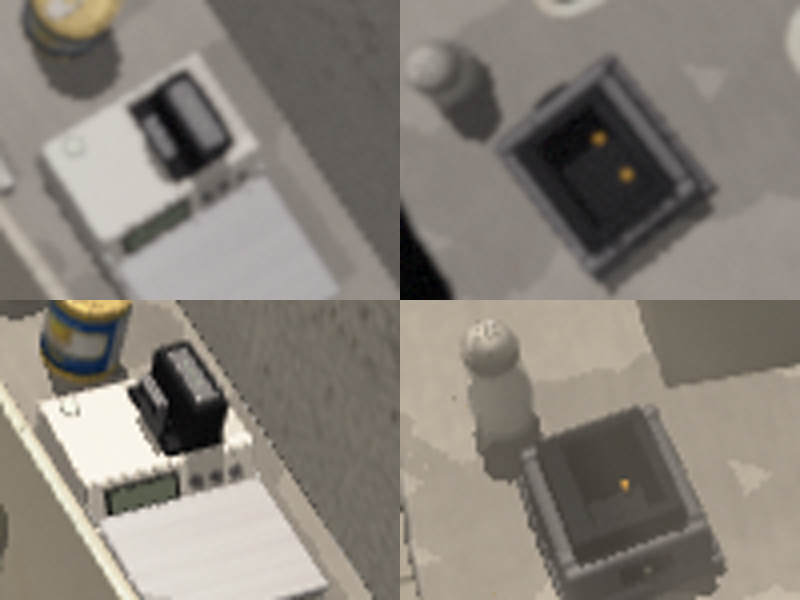

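```bash
cat >> h.py <<'E'
from scipy.spatial.transform import Rotation as Ro
def plan(pos,yaw,jaw,vmax=38.):
    """rows (8 per line) from the present pose to pos, tool down at yaw deg"""
    s=env.state(); p=np.array(s['eef_pos']); R=Ro.from_euler('xyz',s['tcp_rot'])
    T=Ro.from_euler('xyz',[np.pi,0,np.radians(yaw)]); d=np.array(pos)-p
    w=(R.inv()*T).as_rotvec(degrees=True)
    n=max(1,int(np.ceil(max(np.linalg.norm(d)/vmax,np.linalg.norm(w)/6.9))))
    rows=[]
    for i in range(n):
        rows.append([round(float(x),4) for x in R.inv().apply(d/n)/1000]+[round(float(x),2) for x in w/n]+[jaw])
        R=R*Ro.from_rotvec(w/n,degrees=True)
    for i in range(0,n,8): print(str(rows[i:i+8]).replace(' ',''))
def st():
    s=env.state(); print({k:np.round(s[k],3).tolist() for k in('t','eef_pos','tcp_rot','ft_force','opening','joints')})
E
python3 -c "
from h import *
plan([416,244,215],36,100)"
```

```text
[[-0.0159,-0.0132,-0.0,-0.0,0.0,6.71,100],[-0.0173,-0.0112,-0.0,-0.0,0.0,6.71,100],[-0.0185,-0.0091,-0.0,-0.0,0.0,6.71,100],[-0.0195,-0.0069,-0.0,-0.0,0.0,6.71,100],[-0.0201,-0.0045,-0.0,-0.0,0.0,6.71,100],[-0.0205,-0.0022,-0.0,-0.0,0.0,6.71,100],[-0.0206,0.0002,-0.0,-0.0,0.0,6.71,100],[-0.0205,0.0027,-0.0,-0.0,0.0,6.71,100]]
[[-0.02,0.005,-0.0,-0.0,0.0,6.71,100],[-0.0193,0.0073,-0.0,-0.0,0.0,6.71,100],[-0.0183,0.0095,-0.0,-0.0,0.0,6.71,100],[-0.0171,0.0116,-0.0,-0.0,0.0,6.71,100],[-0.0156,0.0135,-0.0,-0.0,0.0,6.71,100],[-0.0139,0.0153,-0.0,-0.0,0.0,6.71,100],[-0.012,0.0168,-0.0,-0.0,0.0,6.71,100],[-0.01,0.0181,-0.0,-0.0,0.0,6.71,100]]
[[-0.0078,0.0191,-0.0,-0.0,0.0,6.71,100],[-0.0055,0.0199,-0.0,-0.0,0.0,6.71,100]]
```

Request:
{"api": "servo_tool", "payload": {
  "plan": [
    [-0.016, -0.013, 0, 0, 0, 6.7, 100],
    [-0.017, -0.011, 0, 0, 0, 6.7, 100],
    [-0.0185, -0.009, 0, 0, 0, 6.7, 100],
    [-0.0195, -0.007, 0, 0, 0, 6.7, 100],
    [-0.02, -0.0045, 0, 0, 0, 6.7, 100],
    [-0.0205, -0.002, 0, 0, 0, 6.7, 100],
    [-0.0205, 0, 0, 0, 0, 6.7, 100],
    [-0.0205, 0.003, 0, 0, 0, 6.7, 100]
  ]
}}

```text
t: 0.82
eef_pos: [320.0, 423.4, 211.7]
tcp_rot: [-3.138, 0.003, 1.767]
ft_force: [-0.3, 0.7, -0.5]
opening: 1.003
```

Request:
{"api": "servo_tool", "payload": {
  "plan": [
    [-0.02, 0.005, 0, 0, 0, 6.7, 100],
    [-0.019, 0.007, 0, 0, 0, 6.7, 100],
    [-0.018, 0.0095, 0, 0, 0, 6.7, 100],
    [-0.017, 0.0115, 0, 0, 0, 6.7, 100],
    [-0.0155, 0.0135, 0, 0, 0, 6.7, 100],
    [-0.014, 0.0155, 0, 0, 0, 6.7, 100],
    [-0.012, 0.017, 0, 0, 0, 6.7, 100],
    [-0.01, 0.018, 0, 0, 0, 6.7, 100]
  ]
}}

```text
t: 1.48
eef_pos: [389.3, 265.2, 211.2]
tcp_rot: [-3.142, 0.006, 0.784]
ft_force: [0.5, -0.3, 0.8]
opening: 0.996
```

```bash
python3 -c "
from h import *
st();plan([416,244,215],36,100)"
```

```text
{'t': 1.483, 'eef_pos': [389.326, 265.179, 211.213], 'tcp_rot': [-3.142, 0.006, 0.784], 'ft_force': [0.452, -0.322, 0.81], 'opening': 0.996, 'joints': [0.459, 0.28, 1.923, -0.002, 0.945, 1.247]}
[[0.002,0.0169,-0.0019,0.01,0.18,4.45,100],[0.0033,0.0167,-0.0019,0.01,0.18,4.45,100]]
```

Request:
{"api": "servo_tool", "payload": {
  "plan": [
    [0.002, 0.017, -0.002, 0, 0.2, 4.5, 100],
    [0.003, 0.017, -0.002, 0, 0.2, 4.5, 100],
    [0, 0, 0, 0, 0, 0, 100]
  ]
}}

```text
t: 1.73
eef_pos: [417.5, 239.4, 215.2]
tcp_rot: [3.141, -0.0, 0.609]
ft_force: [-0.3, -0.2, -0.1]
opening: 1.002
```

```bash
python3 -c "
from h import *
import pickle
c=snap('wrist','w1.png');pickle.dump(c,open('c1.pkl','wb'));st()
K,R,t=map(np.array,(c['intrinsics'],c['R'],c['t']));print(K,-R.T@t.ravel())"
```

```text
{'t': 1.783, 'eef_pos': [416.571, 239.987, 214.981], 'tcp_rot': [3.141, 0.001, 0.613], 'ft_force': [1.215, 0.066, 0.43], 'opening': 1.0, 'joints': [0.385, 0.287, 1.9, -0.001, 0.955, 1.344]}
[[301.97252952   0.         322.33799211]
 [  0.         301.97252952 203.65205594]
 [  0.           0.           1.        ]] [481.90786488 283.9484676  385.64355612]
```

View pics/w1.png

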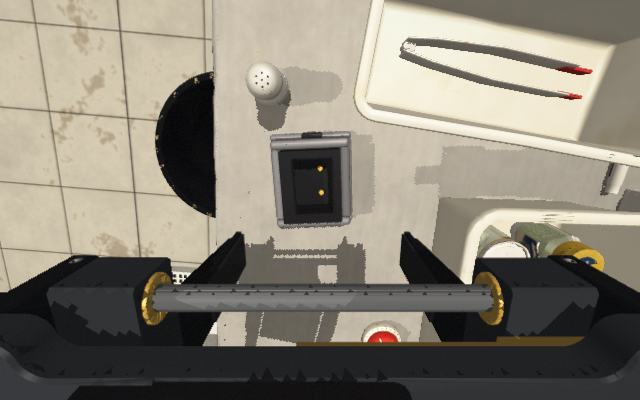

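```bash
python3 -c "
from h import *
i=cv2.imread('pics/w1.png')[120:240,255:375]
g=np.clip(255*(i/255.)**.6,0,255).astype(np.uint8)
cv2.imwrite('pics/w1c.png',cv2.resize(g,(600,600),interpolation=cv2.INTER_CUBIC))"
```

```text
(no output)
```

View pics/w1c.png

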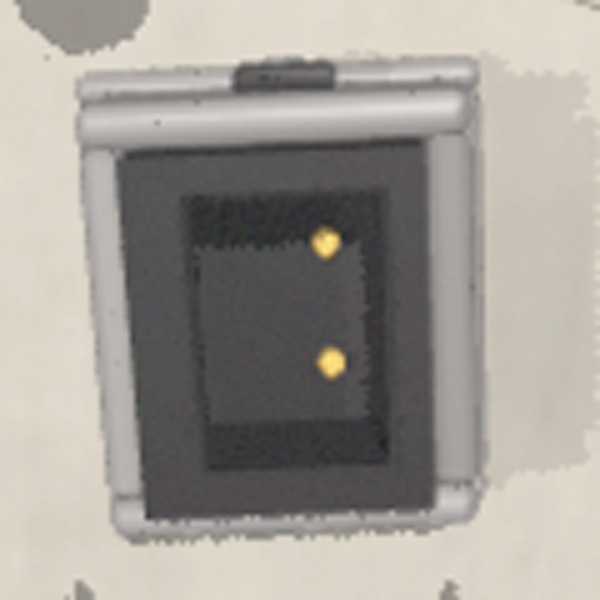

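```bash
python3 -c "
from h import *
import pickle
c=pickle.load(open('c1.pkl','rb'))
for n,q in(('outer',[(118,152),(425,138),(437,508),(147,518)]),('mouth',[(183,197),(388,190),(388,465),(207,470)])):
  P=np.array([ray(c,255+(a-2)/5,120+(b-2)/5,54)[:2] for a,b in q]);print(n,P.round(1).tolist(),P.mean(0).round(1))
  for i in range(4):
    e=P[(i+1)%4]-P[i];print(np.linalg.norm(e).round(1),np.degrees(np.arctan2(e[1],e[0])).round(1))
plan([630,-185,230],33,100)"
```

```text
outer [[426.4, 303.4], [467.0, 250.4], [399.7, 198.5], [359.1, 252.4]] [413.1 251.2]
66.8 -52.6
85.0 -142.4
67.5 126.9
84.4 37.1
mouth [[426.3, 286.4], [453.2, 250.4], [401.7, 213.9], [376.9, 247.5]] [414.6 249.5]
44.9 -53.2
63.2 -144.6
41.8 126.5
63.0 38.3
[[-0.0054,0.0362,-0.0011,0.0,0.0,0.16,100],[-0.0053,0.0362,-0.0011,0.0,0.0,0.16,100],[-0.0052,0.0362,-0.0011,0.0,0.0,0.16,100],[-0.0051,0.0362,-0.0011,0.0,0.0,0.16,100],[-0.005,0.0362,-0.0011,0.0,0.0,0.16,100],[-0.0049,0.0363,-0.0011,0.0,0.0,0.16,100],[-0.0048,0.0363,-0.0011,0.0,0.0,0.16,100],[-0.0047,0.0363,-0.0011,0.0,0.0,0.16,100]]
[[-0.0045,0.0363,-0.0012,0.0,0.0,0.16,100],[-0.0044,0.0363,-0.0012,0.0,0.0,0.16,100],[-0.0043,0.0363,-0.0012,0.0,0.0,0.16,100],[-0.0042,0.0363,-0.0012,0.0,0.0,0.16,100],[-0.0041,0.0363,-0.0012,0.0,0.0,0.16,100]]
```

Request:
{"api": "servo_tool", "payload": {
  "plan": [
    [-0.0054, 0.036, -0.001, 0, 0, 0.2, 100],
    [-0.0053, 0.036, -0.001, 0, 0, 0.2, 100],
    [-0.0052, 0.036, -0.001, 0, 0, 0.2, 100],
    [-0.005, 0.036, -0.001, 0, 0, 0.2, 100],
    [-0.005, 0.036, -0.001, 0, 0, 0.2, 100],
    [-0.005, 0.036, -0.001, 0, 0, 0.2, 100],
    [-0.005, 0.036, -0.001, 0, 0, 0.2, 100],
    [-0.005, 0.036, -0.001, 0, 0, 0.2, 100]
  ]
}}

```text
t: 2.45
eef_pos: [547.3, -18.6, 221.7]
tcp_rot: [-3.138, 0.004, 0.619]
ft_force: [0.4, 1.0, -0.3]
opening: 0.999
```

Request:
{"api": "servo_tool", "payload": {
  "plan": [
    [-0.0045, 0.036, -0.001, 0, 0, 0.2, 100],
    [-0.0045, 0.036, -0.001, 0, 0, 0.2, 100],
    [-0.0045, 0.036, -0.001, 0, 0, 0.2, 100],
    [-0.0045, 0.036, -0.001, 0, 0, 0.2, 100],
    [-0.0045, 0.036, -0.001, 0, 0, 0, 100],
    [0, 0, 0, 0, 0, 0, 100],
    [0, 0, 0, 0, 0, 0, 100]
  ]
}}

```text
t: 3.03
eef_pos: [637.4, -185.4, 222.8]
tcp_rot: [-3.134, 0.006, 0.622]
ft_force: [-0.3, -0.3, -0.0]
opening: 1.003
```

```bash
python3 -c "
from h import *
import pickle
st();c=snap('wrist','w2.png');pickle.dump(c,open('c2.pkl','wb'))
u,v=proj(c,[643,-175,90]).astype(int);print(u,v)
x,y=u-90,v-70;x=max(x,0);y=max(y,0);print(x,y)
cv2.imwrite('pics/w2c.png',cv2.resize(c['img'][y:y+140,x:x+180],(720,560),interpolation=cv2.INTER_CUBIC))"
```

```text
{'t': 3.033, 'eef_pos': [637.413, -185.367, 222.812], 'tcp_rot': [-3.134, 0.006, 0.622], 'ft_force': [-0.293, -0.321, -0.015], 'opening': 1.003, 'joints': [-0.382, 0.544, 1.438, -0.001, 1.169, 0.567]}
317 184
227 114
```

View pics/w2c.png

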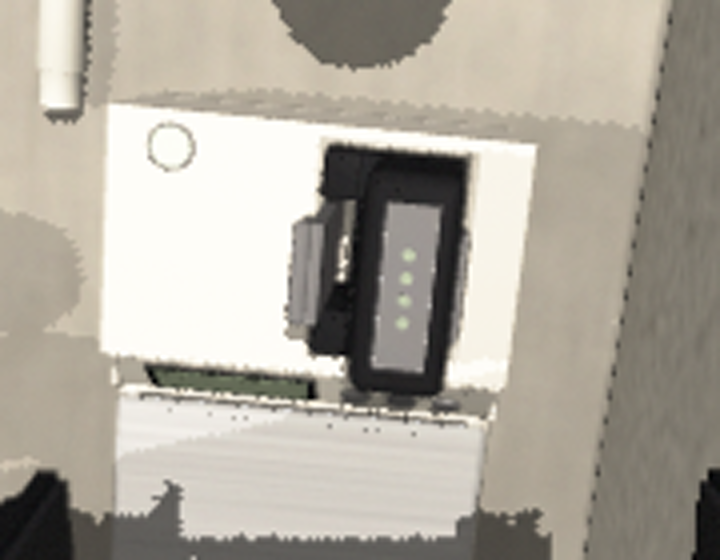

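```bash
python3 -c "
from h import *
import pickle
c=pickle.load(open('c2.pkl','rb'))
f=lambda a,b,z: ray(c,227+(a-1.5)/4,114+(b-1.5)/4,z)[:2]
cn=np.array([f(*q,50) for q in[(108,103),(535,145),(505,390),(103,355)]])
for i in range(4):
    e=cn[(i+1)%4]-cn[i];print('console',cn[i].round(1),np.linalg.norm(e).round(1),np.degrees(np.arctan2(e[1],e[0])).round(1))
th=np.radians(34.5)
for th in np.radians([33.,34.5,36]):
  X=np.array([np.cos(th),np.sin(th)]);Y=np.array([-X[1],X[0]])
  for n,q,z in(('topL',(368,270),86.5),('topR',(462,270),86.5),('topU',(418,155),86.5),('topD',(398,393),86.5),('tabU',(296,217),82.5),('tabD',(286,335),82.5),('fixU',(470,235),82.5),('fixD',(461,330),82.5),('labU',(412,202),86.5),('labD',(398,372),86.5)):
    p=f(*q,z);print(n,p.round(1),'x',(X@p).round(1),'y',(Y@p).round(1),end=';')
  print()
for a,b in(((412,202),(398,372)),((296,217),(286,335)),((385,204),(371,370)),((440,207),(425,373)),((470,235),(461,330))):
  e=f(*a,86.5)-f(*b,86.5);print(np.degrees(np.arctan2(e[1],e[0])).round(1))
"
```

```text
console [635.6 -91.3] 119.9 -59.9
console [ 695.8 -195. ] 72.5 -149.4
console [ 633.3 -231.9] 119.6 120.5
console [ 572.5 -128.8] 73.4 30.8
topL [ 646.  -173.7] x 447.2 y -497.5;topR [ 660.2 -193.4] x 448.3 y -521.8;topU [ 677.4 -166.8] x 477.2 y -508.8;topD [ 623.4 -199.6] x 414.2 y -506.9;tabU [ 645.8 -150.9] x 459.4 y -478.3;tabD [ 618.1 -166.6] x 427.6 y -476.4;fixU [ 668.3 -190.3] x 456.8 y -523.5;fixD [ 646.4 -203.6] x 431.2 y -522.8;labU [ 666.9 -172.6] x 465.3 y -508.0;labD [ 628.2 -196.1] x 420.0 y -506.6;
topL [ 646.  -173.7] x 434.0 y -509.1;topR [ 660.2 -193.4] x 434.5 y -533.3;topU [ 677.4 -166.8] x 463.8 y -521.2;topD [ 623.4 -199.6] x 400.7 y -517.6;tabU [ 645.8 -150.9] x 446.7 y -490.1;tabD [ 618.1 -166.6] x 415.0 y -487.4;fixU [ 668.3 -190.3] x 443.0 y -535.3;fixD [ 646.4 -203.6] x 417.4 y -533.9;labU [ 666.9 -172.6] x 451.9 y -520.0;labD [ 628.2 -196.1] x 406.6 y -517.4;
topL [ 646.  -173.7] x 420.5 y -520.2;topR [ 660.2 -193.4] x 420.4 y -544.5;topU [ 677.4 -166.8] x 450.0 y -533.1;topD [ 623.4 -199.6] x 387.1 y -527.9;tabU [ 645.8 -150.9] x 433.7 y -501.7;tabD [ 618.1 -166.6] x 402.1 y -498.1;fixU [ 668.3 -190.3] x 428.8 y -546.7;fixD [ 646.4 -203.6] x 403.3 y -544.7;labU [ 666.9 -172.6] x 438.1 y -531.6;labD [ 628.2 -196.1] x 392.9 y -527.9;
31.3
29.7
30.8
31.2
31.4
```

```bash
python3 -c "
from h import *
import pickle
c=pickle.load(open('c2.pkl','rb'))
th=np.radians(30.7);X=np.array([np.cos(th),np.sin(th)]);Y=np.array([-X[1],X[0]])
for a,b in((665,5),(625,280),(590,540)):
  p=ray(c,227+a/4,114+b/4,0)[:2];print(p.round(),X@p,Y@p+484.6)
plan([646.8,-181.5,130],30.7,100)"

```

```text
[ 752. -210.] 539.741285642503 -80.19778910140838
[ 677. -255.] 451.79445865804877 -80.25240844736652
[ 596. -304.] 357.41202122374614 -81.30333974551468
[[0.0035,0.0011,0.0309,-0.14,0.12,1.65,100],[0.0034,0.0009,0.0309,-0.14,0.12,1.65,100],[0.0034,0.0007,0.0309,-0.14,0.12,1.65,100]]
```

```bash
python3 -c "
from h import *
import pickle
cs=pickle.load(open('c0.pkl','rb'))
P=[np.array(c['intrinsics'])@np.c_[np.array(c['R']),np.array(c['t']).ravel()] for c in(cs['top'],cs['side'])]
th=np.radians(30.7);X=np.array([np.cos(th),np.sin(th)]);Y=np.array([-X[1],X[0]])
for a,b in(((431,106),(440,138)),((489,254),(493,306))):
  h=cv2.triangulatePoints(P[0],P[1],np.array(a,float),np.array(b,float)).ravel();p=h[:3]/h[3];print(p.round(),(Y@p[:2]+484.6).round(), [proj(c,p).round() for c in(cs['top'],cs['side'])])
"

```

```text
[ 793. -198.  203.] -91.0 [array([432., 106.]), array([439., 138.])]
[ 455. -379.   -6.] -74.0 [array([489., 254.]), array([493., 306.])]
```

Request:
{"api": "servo_tool", "payload": {
  "plan": [
    [0.0035, 0.0011, 0.02, -0.14, 0.1, 1.7, 100],
    [0.0034, 0.001, 0.02, -0.14, 0.1, 1.6, 100],
    [0.0034, 0.0007, 0.02, -0.14, 0.1, 1.6, 100],
    [0, 0, 0.02, 0, 0, 0, 100],
    [0, 0, 0, 0, 0, 0, 100]
  ]
}}

```text
t: 3.5
eef_pos: [646.3, -173.3, 141.6]
tcp_rot: [3.141, -0.0, 0.545]
ft_force: [0.4, -0.1, -0.6]
opening: 0.999
```

```bash
python3 -c "
from h import *
st();plan([646.8,-181.5,90],30.7,100)
c=snap('wrist','w3.png');import pickle;pickle.dump(c,open('c3.pkl','wb'));print(proj(c,[646,-180.2,86.5]))"
```

```text
{'t': 3.5, 'eef_pos': [646.34, -173.316, 141.586], 'tcp_rot': [3.141, -0.0, 0.545], 'ft_force': [0.431, -0.085, -0.616], 'opening': 0.999, 'joints': [-0.361, 0.626, 1.518, -0.0, 0.998, 0.666]}
[[-0.0019,0.0036,0.0258,0.02,-0.01,0.25,100],[-0.0019,0.0036,0.0258,0.02,-0.01,0.25,100]]
[329.0473212  224.88500785]
```

View pics/w3.png

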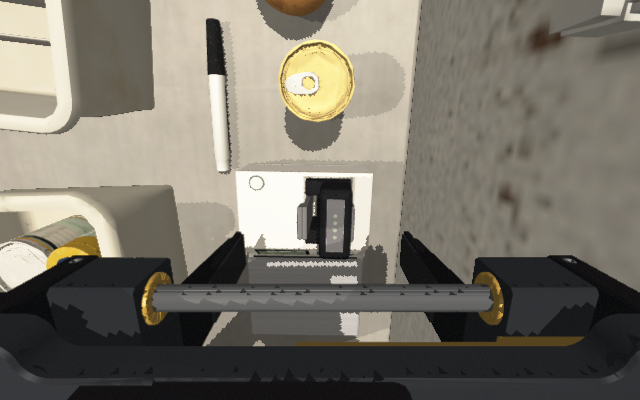

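```bash
python3 -c "
from h import *
import pickle
c=pickle.load(open('c3.pkl','rb'));g=cv2.cvtColor(c['img'],cv2.COLOR_BGR2GRAY)
th=np.radians(30.7);X=np.array([np.cos(th),np.sin(th)]);Y=np.array([-X[1],X[0]]);o=np.array([646,-180.2])
for n,y,z in(('tab',25,82.5),('tabin',17,82.5),('fix',-20,82.5)):
  print(n,[proj(c,[*(o+Y*y+X*x),z]).round(1).tolist() for x in(-14,0,14)])
for r in (206,214,222,230,238): print(r,g[r,290:365].tolist())
"

```

```text
tab [[298.1, 239.1], [297.9, 222.9], [297.7, 206.3]]
tabin [[307.9, 239.2], [307.8, 223.0], [307.7, 206.4]]
fix [[353.1, 239.5], [353.7, 223.4], [354.4, 206.7]]
206 [252, 252, 251, 252, 252, 252, 250, 228, 116, 81, 81, 82, 79, 75, 75, 77, 77, 65, 58, 56, 56, 56, 83, 151, 114, 108, 60, 27, 19, 19, 23, 28, 28, 30, 34, 34, 64, 133, 124, 125, 125, 124, 126, 126, 125, 125, 126, 125, 125, 126, 125, 126, 127, 132, 148, 34, 34, 33, 28, 29, 28, 28, 54, 101, 183, 240, 240, 240, 240, 240, 240, 240, 240, 240, 240]
214 [252, 252, 252, 252, 252, 251, 247, 113, 147, 145, 143, 131, 120, 147, 144, 142, 120, 55, 55, 56, 54, 56, 102, 212, 223, 108, 61, 14, 18, 19, 24, 28, 30, 31, 31, 32, 63, 123, 125, 124, 124, 125, 123, 126, 136, 161, 146, 113, 124, 124, 123, 125, 124, 120, 91, 34, 34, 31, 29, 29, 24, 53, 122, 114, 124, 239, 239, 240, 239, 239, 240, 240, 240, 239, 240]
222 [252, 252, 252, 251, 251, 249, 175, 108, 145, 144, 142, 132, 120, 146, 142, 139, 117, 51, 56, 56, 51, 27, 20, 18, 15, 9, 19, 17, 14, 18, 26, 27, 29, 32, 30, 39, 80, 123, 123, 123, 123, 122, 124, 137, 165, 165, 159, 140, 123, 124, 124, 125, 124, 116, 44, 33, 33, 30, 29, 29, 28, 64, 123, 126, 167, 240, 239, 240, 240, 239, 240, 240, 239, 239, 240]
230 [251, 251, 251, 251, 251, 251, 247, 106, 144, 143, 142, 131, 121, 145, 142, 138, 116, 54, 53, 37, 33, 34, 35, 33, 32, 33, 26, 18, 18, 22, 31, 32, 34, 34, 35, 59, 121, 143, 143, 142, 142, 142, 153, 194, 195, 194, 188, 153, 141, 142, 142, 143, 142, 135, 35, 35, 35, 33, 31, 30, 45, 107, 133, 131, 236, 239, 240, 240, 240, 239, 239, 239, 240, 239, 239]
238 [251, 251, 251, 251, 251, 251, 248, 176, 127, 133, 134, 125, 114, 149, 146, 145, 117, 36, 36, 36, 35, 36, 35, 35, 33, 33, 22, 22, 19, 24, 32, 33, 36, 36, 35, 78, 161, 143, 142, 143, 143, 142, 149, 176, 195, 191, 169, 142, 142, 142, 143, 141, 138, 103, 34, 32, 30, 30, 28, 26, 54, 120, 114, 136, 239, 239, 239, 239, 239, 239, 239, 239, 239, 239, 239]
```

Request:
{"api": "servo_tool", "payload": {
  "plan": [
    [-0.002, 0.0036, 0.025, 0, 0, 0.25, 100],
    [-0.002, 0.0036, 0.025, 0, 0, 0.25, 100],
    [0, 0, 0.014, 0, 0, 0, 100],
    [0, 0, 0, 0, 0, 0, 100],
    [0, 0, 0, 0, 0, 0, 100]
  ]
}}

```text
t: 3.97
eef_pos: [650.3, -177.9, 86.4]
tcp_rot: [3.133, -0.007, 0.545]
ft_force: [-0.1, 0.5, -0.6]
opening: 1.001
```

```bash
python3 -c "
from h import *
st();plan([646.8,-181.5,57],30.7,100,15)"
```

```text
{'t': 3.967, 'eef_pos': [650.302, -177.857, 86.382], 'tcp_rot': [3.133, -0.007, 0.545], 'ft_force': [-0.113, 0.457, -0.586], 'opening': 1.001, 'joints': [-0.365, 0.691, 1.555, 0.0, 0.884, 0.661]}
[[-0.0025,0.0005,0.0147,0.26,-0.21,0.25,100],[-0.0025,0.0006,0.0147,0.26,-0.21,0.25,100]]
```

Request:
{"api": "servo_tool", "payload": {
  "plan": [
    [-0.0025, 0.0005, 0.01, 0.26, -0.2, 0.25, 100],
    [-0.0025, 0.0005, 0.01, 0.26, -0.2, 0.25, 100],
    [0, 0, 0.005, 0, 0, 0, 100],
    [0, 0, 0, 0, 0, 0, 100],
    [0, 0, 0, 0, 0, 0, 100]
  ]
}}

```text
t: 4.38
eef_pos: [648.2, -181.3, 64.6]
tcp_rot: [3.138, -0.004, 0.537]
ft_force: [-0.3, -0.4, -0.4]
opening: 1.0
```

```bash
python3 -c "
from h import *
st();plan([646.8,-181.5,57],30.7,100,15)"
```

```text
{'t': 4.383, 'eef_pos': [648.207, -181.258, 64.573], 'tcp_rot': [3.138, -0.004, 0.537], 'ft_force': [-0.348, -0.389, -0.393], 'opening': 1.0, 'joints': [-0.371, 0.718, 1.567, 0.001, 0.85, 0.663]}
[[-0.0014,-0.0005,0.0076,0.23,-0.22,0.06,100]]
```

Request:
{"api": "servo_tool", "payload": {
  "plan": [
    [-0.0014, -0.0005, 0.0076, 0.23, -0.22, 0.06, 100],
    [0, 0, 0, 0, 0, 0, 100],
    [0, 0, 0, 0, 0, 0, 52]
  ]
}}

```text
t: 4.63
eef_pos: [646.9, -181.8, 56.8]
tcp_rot: [3.141, -0.0, 0.536]
ft_force: [0.0, 0.5, 0.1]
opening: 0.97
```

Request:
{"api": "servo_tool", "payload": {
  "plan": [
    [0, 0, 0, 0, 0, 0, 52],
    [0, 0, 0, 0, 0, 0, 52],
    [0, 0, 0, 0, 0, 0, 52]
  ]
}}

```text
t: 4.88
eef_pos: [647.0, -181.8, 56.9]
tcp_rot: [3.141, -0.0, 0.536]
ft_force: [0.2, -0.5, -0.3]
opening: 0.775
```

```bash
python3 -c "
from h import *
st();plan([646.8,-181.5,57],30.7,50,15)"
```

```text
{'t': 4.883, 'eef_pos': [646.975, -181.812, 56.875], 'tcp_rot': [3.141, -0.0, 0.536], 'ft_force': [0.216, -0.454, -0.348], 'opening': 0.775, 'joints': [-0.372, 0.729, 1.571, -0.0, 0.842, 0.663]}
[[0.0,-0.0004,-0.0001,0.02,-0.01,-0.01,50]]
```

Request:
{"api": "servo_tool", "payload": {
  "plan": [
    [0, 0, 0, 0, 0, 0, 30],
    [0, 0, 0, 0, 0, 0, 30],
    [0, 0, 0, 0, 0, 0, 30],
    [0, 0, 0, 0, 0, 0, 30],
    [0, 0, 0, 0, 0, 0, 30]
  ]
}}

```text
t: 5.3
eef_pos: [646.7, -181.0, 57.5]
tcp_rot: [-3.141, -0.0, 0.536]
ft_force: [1.4, -2.5, 1.6]
opening: 0.428
```

Request:
{"api": "servo_tool", "payload": {
  "plan": [
    [0, 0, 0, 0, 0, 0, 30],
    [0, 0, 0, 0, 0, 0, 30],
    [0, 0, 0, 0, 0, 0, 20],
    [0, 0, 0, 0, 0, 0, 20]
  ]
}}

```text
t: 5.63
eef_pos: [647.7, -182.4, 59.0]
tcp_rot: [3.138, -0.002, 0.536]
ft_force: [-1.8, 0.8, 3.5]
opening: 0.375
```

Request:
{"api": "servo_tool", "payload": {
  "plan": [
    [0, 0, -0.004, 0, 0, 0, 0],
    [0, 0, -0.006, 0, 0, 0, 0],
    [0, 0, -0.008, 0, 0, 0, 0]
  ]
}}

```text
t: 5.88
eef_pos: [647.3, -182.3, 76.0]
tcp_rot: [3.14, -0.0, 0.536]
ft_force: [0.3, -2.0, -1.2]
opening: 0.379
```

Request:
{"api": "servo_tool", "payload": {
  "plan": [
    [0, 0, -0.01, 0, 0, 0, 0],
    [0, 0, -0.015, 0, 0, 0, 0],
    [0, 0, -0.015, 0, 0, 0, 0],
    [0, 0, -0.02, 0, 0, 0, 0],
    [0, 0, -0.02, 0, 0, 0, 0]
  ]
}}

```text
t: 6.3
eef_pos: [645.7, -181.8, 159.3]
tcp_rot: [-3.139, 0.003, 0.536]
ft_force: [-0.0, -0.6, -2.3]
opening: 0.375
```

Request:
{"api": "servo_tool", "payload": {
  "plan": [
    [0, 0, -0.03, 0, 0, 0, 0],
    [0, 0, -0.03, 0, 0, 0, 0],
    [-0.02, 0, -0.02, 0, 0, 0, 0],
    [-0.03, -0.02, 0, 0, 0, 0, 0],
    [-0.03, -0.02, 0, 0, 0, 0, 0],
    [-0.02, -0.02, 0, 0, 0, 0, 0],
    [0, 0, 0, 0, 0, 0, 0]
  ]
}}

```text
t: 6.88
eef_pos: [524.9, -180.2, 253.6]
tcp_rot: [3.137, -0.002, 0.538]
ft_force: [0.5, -0.1, -0.9]
opening: 0.375
```

```bash
python3 -c "
from h import *
import pickle
c=snap('wrist','w4.png');pickle.dump(c,open('c4.pkl','wb'));st()
cv2.imwrite('pics/w4c.png',cv2.resize(c['img'][80:300,190:490],(795,583),interpolation=cv2.INTER_CUBIC))
plan([416,249,240],37,0)"
```

```text
{'t': 6.933, 'eef_pos': [526.996, -180.949, 254.083], 'tcp_rot': [3.135, -0.003, 0.538], 'ft_force': [0.967, -1.004, -0.53], 'opening': 0.377, 'joints': [-0.449, 0.352, 1.68, -0.001, 1.102, 0.585]}
[[0.0104,-0.0355,0.001,0.03,-0.01,-0.52,0],[0.0107,-0.0354,0.001,0.03,-0.01,-0.52,0],[0.011,-0.0353,0.001,0.03,-0.01,-0.52,0],[0.0114,-0.0352,0.001,0.03,-0.01,-0.52,0],[0.0117,-0.0351,0.001,0.03,-0.01,-0.52,0],[0.012,-0.035,0.0011,0.03,-0.01,-0.52,0],[0.0123,-0.0349,0.0011,0.03,-0.01,-0.52,0],[0.0126,-0.0348,0.0011,0.03,-0.01,-0.52,0]]
[[0.0129,-0.0347,0.0011,0.03,-0.01,-0.52,0],[0.0132,-0.0346,0.0011,0.03,-0.01,-0.52,0],[0.0136,-0.0344,0.0011,0.03,-0.01,-0.52,0],[0.0139,-0.0343,0.0012,0.03,-0.01,-0.52,0]]
```

View pics/w4c.png

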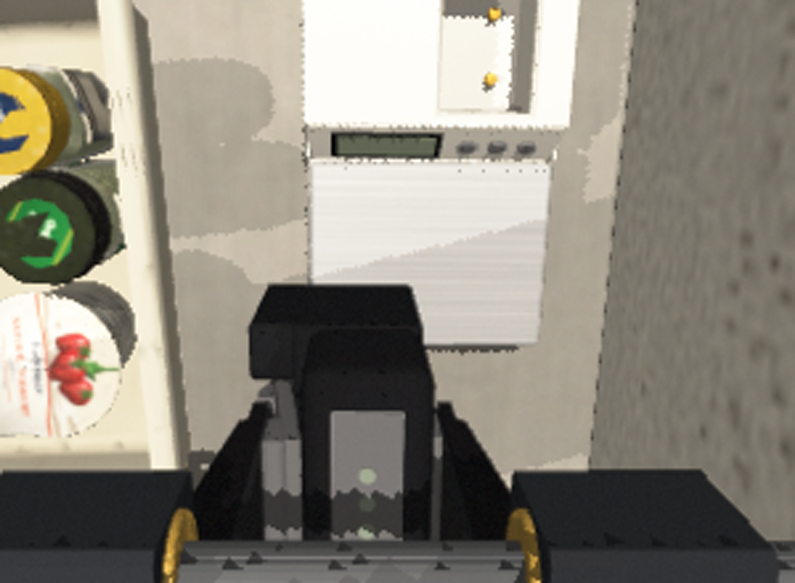

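Request:
{"api": "servo_tool", "payload": {
  "plan": [
    [0.0104, -0.0355, 0.001, 0, 0, -0.5, 0],
    [0.0107, -0.0354, 0.001, 0, 0, -0.5, 0],
    [0.011, -0.0353, 0.001, 0, 0, -0.5, 0],
    [0.0114, -0.0352, 0.001, 0, 0, -0.5, 0],
    [0.0117, -0.0351, 0.001, 0, 0, -0.5, 0],
    [0.012, -0.035, 0.001, 0, 0, -0.5, 0],
    [0.0123, -0.0349, 0.001, 0, 0, -0.5, 0],
    [0.0126, -0.0348, 0.001, 0, 0, -0.5, 0]
  ]
}}

```text
t: 7.6
eef_pos: [457.4, 111.0, 248.2]
tcp_rot: [3.128, -0.009, 0.6]
ft_force: [2.4, -0.1, -1.5]
opening: 0.379
```

```bash
python3 -c "
from h import *
st()
plan([459,190,205],37,0)"
```

```text
{'t': 7.6, 'eef_pos': [457.395, 110.999, 248.229], 'tcp_rot': [3.128, -0.009, 0.6], 'ft_force': [2.364, -0.118, -1.531], 'opening': 0.379, 'joints': [0.102, 0.227, 1.884, -0.009, 1.016, 1.077]}
[[0.0152,-0.0216,0.0143,0.27,-0.17,-0.87,0],[0.0156,-0.0213,0.0143,0.27,-0.17,-0.87,0],[0.0159,-0.021,0.0144,0.27,-0.17,-0.87,0]]
```

Request:
{"api": "servo_tool", "payload": {
  "plan": [
    [0.015, -0.0216, 0.0143, 0.27, -0.17, -0.87, 0],
    [0.0156, -0.0213, 0.0143, 0.27, -0.17, -0.87, 0],
    [0.0159, -0.021, 0.0144, 0.27, -0.17, -0.87, 0],
    [0, 0, 0, 0, 0, 0, 0],
    [0, 0, 0, 0, 0, 0, 0],
    [0, 0, 0, 0, 0, 0, 0]
  ]
}}

```text
t: 8.1
eef_pos: [460.2, 202.5, 206.5]
tcp_rot: [3.141, -0.005, 0.658]
ft_force: [-0.2, 0.4, -2.0]
opening: 0.379
```

```bash
python3 -c "
from h import *
import pickle
c=snap('wrist','w5.png');pickle.dump(c,open('c5.pkl','wb'));st()
u,v=proj(c,[414.6,249.5,54]).astype(int);x,y=max(u-80,0),max(v-70,0);print(u,v,x,y)
i=c['img'][y:y+150,x:x+200]
i=np.clip(255*(i/255.)**.6,0,255).astype(np.uint8)
cv2.imwrite('pics/w5c.png',cv2.resize(i,(800,600),interpolation=cv2.INTER_CUBIC))"
```

```text
{'t': 8.15, 'eef_pos': [460.315, 202.225, 206.767], 'tcp_rot': [3.141, -0.006, 0.657], 'ft_force': [0.19, -0.63, -1.196], 'opening': 0.378, 'joints': [0.282, 0.325, 1.866, 0.001, 0.945, 1.195]}
263 198 183 128
```

View pics/w5c.png

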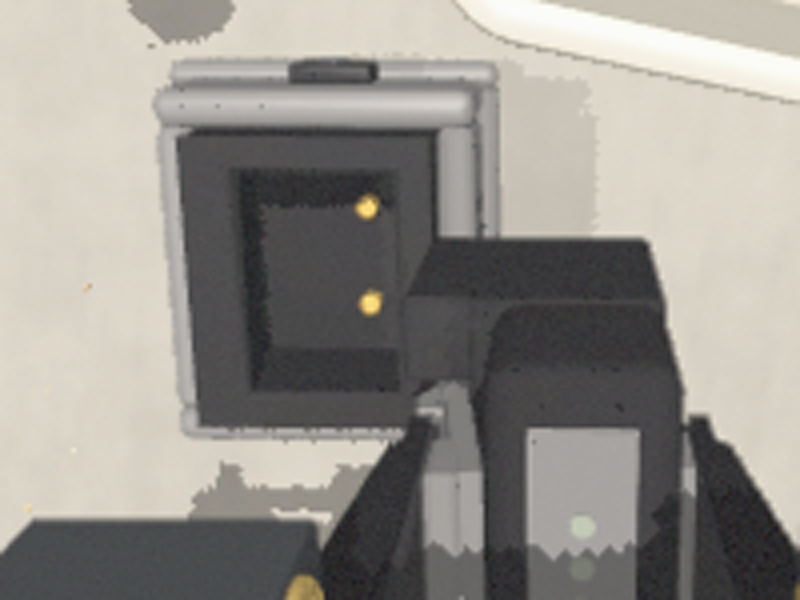

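```bash
python3 -c "
from h import *
import pickle
c1=pickle.load(open('c1.pkl','rb'));c=pickle.load(open('c5.pkl','rb'))
th=np.radians(37);X=np.array([np.cos(th),np.sin(th)]);Y=np.array([-X[1],X[0]])
f1=lambda q:(255+(q[0]-2)/5,120+(q[1]-2)/5); f5=lambda q:(183+(q[0]-1.5)/4,128+(q[1]-1.5)/4)
m1=[(183,197),(388,190),(388,465),(207,470),(118,152),(425,138)];m5=[(237,168),(398,170),(400,388),(252,388),(178,135),(437,130)]
for z in(50,54,59):
  A=np.array([ray(c1,*f1(q),z)[:2] for q in m1]);B=np.array([ray(c,*f5(q),z)[:2] for q in m5])
  print(z,A[:4].mean(0).round(1),B[:4].mean(0).round(1),'XY1',(A[:4].mean(0)@np.c_[X,Y]).round(1),'XY5',(B[:4].mean(0)@np.c_[X,Y]).round(1),((B-A)@Y).round(1),((B-A)@X).round(1))
for i in range(3):
  e=B[i+1]-B[i];print(np.linalg.norm(e).round(1),np.degrees(np.arctan2(e[1],e[0])).round(1))
s=env.state();p=np.array(s['eef_pos']);t=s['tcp_rot'][2];x=np.array([np.cos(t),np.sin(t)]);y=np.array([-x[1],x[0]])
for z in(157,161,165):
  F=np.array([ray(c,*f5(q),z)[:2]-p[:2] for q in((437,240),(648,240))]);e=F[0]-F[1]
  print(z,(F@np.c_[x,y]).round(1).tolist(),np.degrees(np.arctan2(e[1],e[0]))-90-np.degrees(t))
"
```

```text
50 [413.7 249.1] [413.6 249.7] XY1 [480.4 -50. ] XY5 [480.6 -49.5] [-0.3  1.3  0.4  0.7  1.5 -1.1] [-0.   0.1  0.9  0.1 -1.6  0.1]
54 [414.6 249.5] [415.  249.7] XY1 [481.3 -50.2] XY5 [481.7 -50.3] [-0.9  0.7 -0.2  0.   0.8 -1.7] [ 0.1  0.2  1.1  0.3 -1.4  0.2]
59 [415.6 250.1] [416.6 249.7] XY1 [482.4 -50.4] XY5 [483.  -51.3] [-1.7 -0.1 -1.  -0.8  0.  -2.4] [ 0.3  0.4  1.3  0.5 -1.2  0.4]
42.7 -53.1
61.3 -143.9
41.3 127.6
157 [[27.9, 22.6], [27.9, -16.8]] -0.004246235289244282
161 [[28.8, 22.2], [28.8, -16.4]] -0.004246235289258493
165 [[29.7, 21.8], [29.7, -16.1]] -0.0042462352893153366
```

```bash
python3 -c "
from h import *
plan([417.5,247.5,150],37,0,25)"
```

```text
[[-0.0016,-0.0155,0.0142,0.01,-0.08,0.16,0],[-0.0017,-0.0155,0.0142,0.01,-0.08,0.16,0],[-0.0017,-0.0155,0.0142,0.01,-0.08,0.16,0],[-0.0017,-0.0155,0.0142,0.01,-0.08,0.16,0]]
```

Request:
{"api": "servo_tool", "payload": {
  "plan": [
    [-0.0016, -0.0155, 0.01, 0, -0.08, 0.16, 0],
    [-0.0017, -0.0155, 0.01, 0, -0.08, 0.16, 0],
    [-0.0017, -0.0155, 0.014, 0, -0.08, 0.16, 0],
    [-0.0017, -0.0155, 0.014, 0, -0.08, 0.16, 0],
    [0, 0, 0, 0, 0, 0, 0],
    [0, 0, 0, 0, 0, 0, 0]
  ]
}}

```text
t: 8.65
eef_pos: [421.1, 244.5, 161.6]
tcp_rot: [3.137, -0.008, 0.636]
ft_force: [-0.1, 0.2, -1.3]
opening: 0.38
```

```bash
python3 -c "
from h import *
st();plan([417.5,247.5,118],37,0,25)"
```

```text
{'t': 8.65, 'eef_pos': [421.055, 244.474, 161.556], 'tcp_rot': [3.137, -0.008, 0.636], 'ft_force': [-0.145, 0.159, -1.342], 'opening': 0.38, 'joints': [0.392, 0.364, 1.957, -0.003, 0.812, 1.329]}
[[-0.0007,-0.0024,0.0218,0.13,-0.22,-0.28,0],[-0.0006,-0.0023,0.0218,0.13,-0.22,-0.28,0]]
```

Request:
{"api": "servo_tool", "payload": {
  "plan": [
    [-0.0007, -0.0024, 0.02, 0.13, -0.22, -0.28, 0],
    [-0.0006, -0.0023, 0.02, 0.13, -0.22, -0.28, 0],
    [0, 0, 0, 0, 0, 0, 0],
    [0, 0, 0, 0, 0, 0, 0]
  ]
}}

```text
t: 8.98
eef_pos: [422.4, 245.3, 125.0]
tcp_rot: [3.139, -0.007, 0.642]
ft_force: [-0.3, -0.8, -0.8]
opening: 0.375
```

```bash
python3 -c "
from h import *
st();plan([417.5,247.5,114],37,0,25)"
```

```text
{'t': 8.983, 'eef_pos': [422.35, 245.289, 125.005], 'tcp_rot': [3.139, -0.007, 0.642], 'ft_force': [-0.286, -0.834, -0.83], 'opening': 0.375, 'joints': [0.391, 0.422, 1.991, -0.001, 0.721, 1.32]}
[[-0.0026,-0.0047,0.011,0.13,-0.42,-0.2,0]]
```

Request:
{"api": "servo_tool", "payload": {
  "plan": [
    [-0.0026, -0.0047, 0.006, 0.13, -0.42, -0.2, 0],
    [0, 0, 0, 0, 0, 0, 0],
    [0, 0, 0, 0, 0, 0, 0]
  ]
}}

```text
t: 9.23
eef_pos: [419.4, 246.9, 121.5]
tcp_rot: [3.141, -0.003, 0.644]
ft_force: [0.2, -0.5, -0.8]
opening: 0.381
```

```bash
python3 -c "
from h import *
st();plan([417.5,247.5,114],37,0,25)"
```

```text
{'t': 9.233, 'eef_pos': [419.389, 246.871, 121.496], 'tcp_rot': [3.141, -0.003, 0.644], 'ft_force': [0.244, -0.457, -0.775], 'opening': 0.381, 'joints': [0.396, 0.427, 1.996, -0.0, 0.716, 1.324]}
[[-0.0012,-0.0016,0.0075,0.06,-0.19,-0.11,0]]
```

Request:
{"api": "servo_tool", "payload": {
  "plan": [
    [-0.0012, -0.0016, 0.004, 0.06, -0.19, -0.11, 0],
    [0, 0, 0, 0, 0, 0, 0],
    [-0.0005, -0.0005, 0.002, 0, -0.05, -0.05, 0],
    [0, 0, 0, 0, 0, 0, 0]
  ]
}}

```text
t: 9.57
eef_pos: [417.2, 247.8, 116.6]
tcp_rot: [3.141, -0.001, 0.647]
ft_force: [1.0, 0.1, -1.8]
opening: 0.378
```

```bash
python3 -c "
from h import *
st();plan([417.5,247.5,110],37,0,25)"
```

```text
{'t': 9.567, 'eef_pos': [417.168, 247.774, 116.567], 'tcp_rot': [3.141, -0.001, 0.647], 'ft_force': [1.037, 0.076, -1.808], 'opening': 0.378, 'joints': [0.4, 0.434, 2.002, -0.0, 0.704, 1.324]}
[[0.0001,0.0004,0.0066,0.04,-0.08,0.07,0]]
```

Request:
{"api": "servo_tool", "payload": {
  "plan": [
    [0, 0.0004, 0.004, 0, -0.08, 0.05, 0],
    [0, 0, 0.004, 0, 0, 0, 0],
    [0, 0, 0.003, 0, 0, 0, 0]
  ]
}}

```text
t: 9.82
eef_pos: [417.7, 247.7, 105.3]
tcp_rot: [3.141, -0.001, 0.646]
ft_force: [0.4, 0.1, -0.4]
opening: 0.378
```

```bash
python3 -c "
from h import *
st();plan([417.5,247.5,98],37,0,3)"
```

```text
{'t': 9.817, 'eef_pos': [417.714, 247.671, 105.252], 'tcp_rot': [3.141, -0.001, 0.646], 'ft_force': [0.412, 0.075, -0.36], 'opening': 0.378, 'joints': [0.399, 0.453, 2.011, -0.001, 0.676, 1.325]}
[[-0.0001,0.0,0.0024,0.02,-0.02,0.01,0],[-0.0001,0.0,0.0024,0.02,-0.02,0.01,0],[-0.0001,0.0,0.0024,0.02,-0.02,0.01,0]]
```

Request:
{"api": "servo_tool", "payload": {
  "plan": [
    [0, 0, 0.003, 0, -0.02, 0, 0],
    [0, 0, 0.003, 0, -0.02, 0, 0]
  ]
}}

```text
t: 9.98
eef_pos: [417.6, 247.6, 98.3]
tcp_rot: [3.141, 0.0, 0.646]
ft_force: [-0.4, 0.3, -2.1]
opening: 0.377
```

Request:
{"api": "servo_tool", "payload": {
  "plan": [
    [0, 0, 0.003, 0, 0, 0, 0],
    [0, 0, 0.003, 0, 0, 0, 0]
  ]
}}

```text
t: 10.15
eef_pos: [417.6, 247.6, 91.4]
tcp_rot: [3.141, 0.001, 0.646]
ft_force: [0.1, -0.4, -2.5]
opening: 0.374
```

Request:
{"api": "servo_tool", "payload": {
  "plan": [
    [0, 0, 0.003, 0, 0, 0, 0],
    [0, 0, 0.003, 0, 0, 0, 0]
  ]
}}

```text
t: 10.32
eef_pos: [417.5, 247.6, 84.6]
tcp_rot: [3.141, 0.001, 0.646]
ft_force: [-0.0, -0.3, -2.1]
opening: 0.38
```

Request:
{"api": "servo_tool", "payload": {
  "plan": [
    [0, 0, 0.003, 0, 0, 0, 0],
    [0, 0, 0.003, 0, 0, 0, 0]
  ]
}}

```text
t: 10.48
eef_pos: [417.6, 247.6, 77.9]
tcp_rot: [3.141, 0.001, 0.646]
ft_force: [0.2, -0.1, -1.0]
opening: 0.376
```

Request:
{"api": "servo_tool", "payload": {
  "plan": [
    [0, 0, 0.002, 0, 0, 0, 0],
    [0, 0, 0.002, 0, 0, 0, 0]
  ]
}}

```text
t: 10.65
eef_pos: [417.5, 247.5, 73.2]
tcp_rot: [3.141, 0.001, 0.646]
ft_force: [0.6, -0.4, -2.0]
opening: 0.378
```

Clean entry. Now by feel.

Request:
{"api": "servo_tool", "payload": {
  "plan": [
    [0, 0, 0.002, 0, 0, 0, 0],
    [0, 0, 0.001, 0, 0, 0, 0]
  ]
}}

```text
t: 10.82
eef_pos: [417.4, 247.5, 69.7]
tcp_rot: [3.141, 0.001, 0.646]
ft_force: [-0.4, -0.1, -1.6]
opening: 0.373
```

Request:
{"api": "servo_tool", "payload": {
  "plan": [
    [0, 0, 0.0015, 0, 0, 0, 0],
    [0, 0, 0.001, 0, 0, 0, 0]
  ]
}}

```text
t: 10.98
eef_pos: [417.6, 247.6, 67.4]
tcp_rot: [3.141, 0.001, 0.646]
ft_force: [-2.0, -0.3, 4.6]
opening: 0.376
```

Request:
{"api": "servo_tool", "payload": {
  "plan": [
    [0, 0, 0.0015, 0, 0, 0, 0]
  ]
}}

```text
t: 11.07
eef_pos: [417.6, 247.6, 66.1]
tcp_rot: [3.141, 0.001, 0.646]
ft_force: [-0.9, -0.1, 4.1]
opening: 0.377
```

Request:
{"api": "servo_tool", "payload": {
  "plan": [
    [0, 0, 0.0015, 0, 0, 0, 0]
  ]
}}

```text
t: 11.15
eef_pos: [417.7, 247.6, 64.8]
tcp_rot: [3.141, 0.0, 0.646]
ft_force: [-2.1, -0.9, 5.4]
opening: 0.377
```

Request:
{"api": "servo_tool", "payload": {
  "plan": [
    [0, 0, 0.0015, 0, 0, 0, 0]
  ]
}}

```text
t: 11.23
eef_pos: [417.7, 247.6, 63.6]
tcp_rot: [3.141, 0.0, 0.646]
ft_force: [-3.7, -6.8, 30.3]
opening: 0.378
```

Request:
{"api": "servo_tool", "payload": {
  "plan": [
    [0, 0, 0.0015, 0, 0, 0, 0]
  ]
}}

```text
t: 11.32
eef_pos: [417.9, 247.5, 63.5]
tcp_rot: [3.14, -0.001, 0.646]
ft_force: [-7.8, -9.0, 44.1]
opening: 0.38
```

Request:
{"api": "servo_tool", "payload": {
  "plan": [
    [0, 0, -0.0003, 0, 0, 0, 0]
  ]
}}

```text
t: 11.4
eef_pos: [417.8, 247.4, 64.5]
tcp_rot: [3.14, -0.001, 0.646]
ft_force: [-3.0, 1.2, 6.1]
opening: 0.374
```

Request:
{"api": "servo_tool", "payload": {
  "plan": [
    [0, 0, 0.0012, 0, 0, 0, 0],
    [0, 0, 0.0005, 0, 0, 0, 45],
    [0, 0, 0.0003, 0, 0, 0, 55]
  ]
}}

```text
t: 11.65
eef_pos: [417.5, 247.9, 63.9]
tcp_rot: [3.14, -0.003, 0.646]
ft_force: [-4.3, 3.7, 4.2]
opening: 0.465
```

Request:
{"api": "servo_tool", "payload": {
  "plan": [
    [0, 0, 0, 0, 0, 0, 60],
    [0, 0, 0, 0, 0, 0, 60]
  ]
}}

```text
t: 11.82
eef_pos: [417.3, 248.2, 64.1]
tcp_rot: [3.141, -0.003, 0.646]
ft_force: [-0.3, 0.1, 0.3]
opening: 0.583
```

```bash
python3 -c "
from h import *
import pickle
st();c=snap('wrist','w6.png');pickle.dump(c,open('c6.pkl','wb'))
cv2.imwrite('pics/w6c.png',cv2.resize(c['img'][150:300,220:420],(800,600),interpolation=cv2.INTER_CUBIC))"
```

```text
{'t': 11.817, 'eef_pos': [417.316, 248.176, 64.076], 'tcp_rot': [3.141, -0.003, 0.646], 'ft_force': [-0.266, 0.143, 0.326], 'opening': 0.583, 'joints': [0.4, 0.524, 2.045, -0.0, 0.569, 1.325]}
```

View pics/w6c.png

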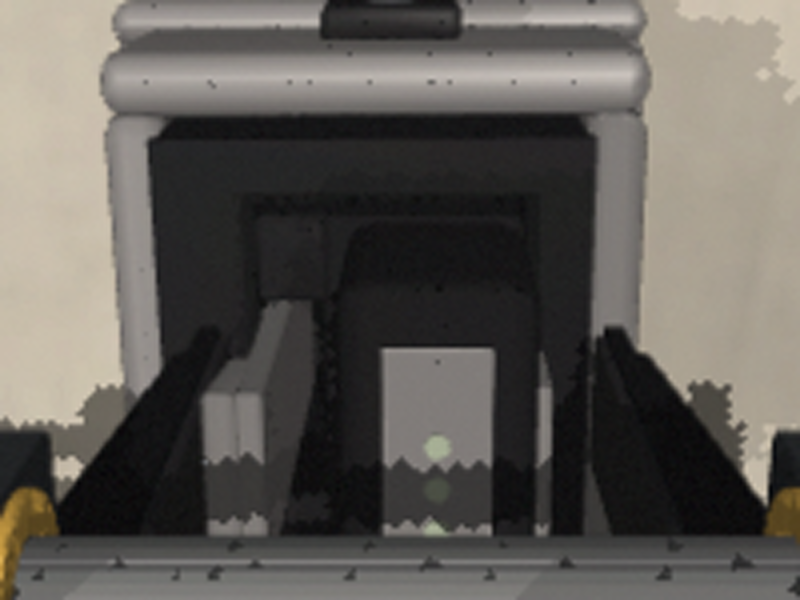

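Request:
{"api": "servo_tool", "payload": {
  "plan": [
    [0, 0, 0, 0, 0, 0, 80],
    [0, 0, 0, 0, 0, 0, 80],
    [0, 0, -0.005, 0, 0, 0, 80],
    [0, 0, -0.01, 0, 0, 0, 80],
    [0, 0, -0.02, 0, 0, 0, 80],
    [0, 0, -0.02, 0, 0, 0, 80],
    [0, 0, 0, 0, 0, 0, 0],
    [0, 0, 0, 0, 0, 0, 0]
  ]
}}

```text
t: 12.53
eef_pos: [417.5, 247.5, 121.4]
tcp_rot: [3.14, -0.002, 0.645]
ft_force: [-0.1, -0.3, 0.5]
opening: 0.714
```

```bash
python3 -c "
from h import *
import pickle
c=pickle.load(open('c6.pkl','rb'));st()
th=np.radians(37);X=np.array([np.cos(th),np.sin(th)]);Y=np.array([-X[1],X[0]]);o=np.array([417.3,248.2])
f=lambda a,b,z:(ray(c,220+(a-1.5)/4,150+(b-1.5)/4,z)[:2]-o)@np.c_[X,Y]
for z in(86,89,92):
  print(z,[f(a,b,z).round(1).tolist() for a,b in((203,395),(552,395),(380,348),(495,348))])
for z in(95,98):
  print(z,[f(a,b,z).round(1).tolist() for a,b in((338,300),(540,300),(380,348),(495,348))])
plan([o[0]+3*X[1]+0,o[1]-3*X[0],102],37,0,25)"
```

```text
{'t': 12.533, 'eef_pos': [417.534, 247.498, 121.425], 'tcp_rot': [3.14, -0.002, 0.645], 'ft_force': [-0.102, -0.304, 0.542], 'opening': 0.714, 'joints': [0.399, 0.426, 1.998, -0.001, 0.716, 1.325]}
86 [[10.7, 27.4], [10.7, -19.3], [17.4, 3.7], [17.4, -11.5]]
89 [[12.1, 26.8], [12.0, -18.9], [18.7, 3.6], [18.6, -11.3]]
92 [[13.4, 26.3], [13.4, -18.5], [19.9, 3.5], [19.9, -11.1]]
95 [[27.4, 8.5], [27.4, -16.2], [21.1, 3.4], [21.1, -10.8]]
98 [[28.5, 8.4], [28.5, -15.9], [22.3, 3.4], [22.3, -10.6]]
[[0.0002,0.0023,0.0194,0.07,-0.12,-0.02,0]]
```

Request:
{"api": "servo_tool", "payload": {
  "plan": [
    [0, 0.0023, 0, 0, 0, 0, 0],
    [0, 0, 0, 0, 0, 0, 0],
    [0, 0, 0, 0, 0, 0, 0],
    [0, 0, 0, 0, 0, 0, 0],
    [0, 0, 0, 0, 0, 0, 0],
    [0, 0, 0, 0, 0, 0, 0],
    [0, 0, 0, 0, 0, 0, 0],
    [0, 0, 0.01, 0, 0, 0, 0]
  ]
}}

```text
t: 13.2
eef_pos: [418.8, 245.1, 109.4]
tcp_rot: [3.141, 0.0, 0.645]
ft_force: [0.8, 0.4, -0.2]
opening: 0.152
```

Request:
{"api": "servo_tool", "payload": {
  "plan": [
    [0, 0, 0.005, 0, 0, 0, 0],
    [0, 0, 0, 0, 0, 0, 0],
    [0, 0, 0, 0, 0, 0, 0]
  ]
}}

```text
t: 13.45
eef_pos: [418.1, 244.9, 102.9]
tcp_rot: [3.141, 0.002, 0.645]
ft_force: [-1.0, 1.0, 0.4]
opening: 0.014
```

Request:
{"api": "servo_tool", "payload": {
  "plan": [
    [0, 0, 0.0015, 0, 0, 0, 0]
  ]
}}

```text
t: 13.53
eef_pos: [418.2, 244.9, 101.5]
tcp_rot: [3.141, 0.002, 0.645]
ft_force: [-0.3, -0.2, 0.2]
opening: 0.004
```

Request:
{"api": "servo_tool", "payload": {
  "plan": [
    [0, 0, 0.0015, 0, 0, 0, 0]
  ]
}}

```text
t: 13.62
eef_pos: [418.3, 245.0, 100.2]
tcp_rot: [3.141, 0.002, 0.645]
ft_force: [-0.0, -0.5, -0.6]
opening: 0.0
```

Request:
{"api": "servo_tool", "payload": {
  "plan": [
    [0, 0, 0.0015, 0, 0, 0, 0]
  ]
}}

```text
t: 13.7
eef_pos: [418.4, 245.0, 98.7]
tcp_rot: [3.141, 0.002, 0.645]
ft_force: [0.7, -0.5, -0.7]
opening: 0.005
```

Request:
{"api": "servo_tool", "payload": {
  "plan": [
    [0, 0, 0.0015, 0, 0, 0, 0]
  ]
}}

```text
t: 13.78
eef_pos: [418.5, 245.1, 97.3]
tcp_rot: [3.141, 0.001, 0.645]
ft_force: [-0.2, -0.6, -0.2]
opening: 0.004
```

Request:
{"api": "servo_tool", "payload": {
  "plan": [
    [0, 0, 0.001, 0, 0, 0, 0]
  ]
}}

```text
t: 13.87
eef_pos: [418.6, 245.1, 96.3]
tcp_rot: [3.141, 0.001, 0.645]
ft_force: [-0.1, -1.2, 4.8]
opening: 0.007
```

Request:
{"api": "servo_tool", "payload": {
  "plan": [
    [0, 0, 0.001, 0, 0, 0, 0]
  ]
}}

```text
t: 13.95
eef_pos: [418.9, 245.1, 95.5]
tcp_rot: [3.141, 0.0, 0.645]
ft_force: [-0.0, -0.8, 6.1]
opening: 0.006
```

Request:
{"api": "servo_tool", "payload": {
  "plan": [
    [0, 0, 0.001, 0, 0, 0, 0]
  ]
}}

```text
t: 14.03
eef_pos: [419.1, 245.2, 94.8]
tcp_rot: [3.14, -0.001, 0.646]
ft_force: [0.3, -0.0, 6.3]
opening: 0.005
```

Request:
{"api": "servo_tool", "payload": {
  "plan": [
    [0, 0, 0.001, 0, 0, 0, 0]
  ]
}}

```text
t: 14.12
eef_pos: [419.2, 245.2, 94.1]
tcp_rot: [3.14, -0.001, 0.646]
ft_force: [-2.9, -1.8, 8.2]
opening: 0.004
```

Request:
{"api": "servo_tool", "payload": {
  "plan": [
    [0, 0, 0.0008, 0, 0, 0, 0]
  ]
}}

```text
t: 14.2
eef_pos: [419.3, 245.1, 93.7]
tcp_rot: [3.14, -0.001, 0.646]
ft_force: [-1.6, -4.2, 14.4]
opening: 0.005
```

Request:
{"api": "servo_tool", "payload": {
  "plan": [
    [0, 0, -0.002, 0, 0, 0, 0],
    [0, 0, -0.005, 0, 0, 0, 0],
    [0, 0, -0.02, 0, 0, 0, 0],
    [0, 0, -0.03, 0, 0, 0, 0],
    [0, 0, -0.03, 0, 0, 0, 0],
    [0, 0, 0, 0, 0, 0, 0],
    [0, 0, 0, 0, 0, 0, 0]
  ]
}}

```text
t: 14.78
eef_pos: [418.5, 244.9, 184.6]
tcp_rot: [3.141, 0.001, 0.646]
ft_force: [-0.7, -0.2, -0.5]
opening: 0.005
```

```bash
python3 -c "
from h import *
import pickle
st();c=snap('wrist','w7.png');t=snap('top')
cs=pickle.load(open('c0.pkl','rb'))
u,v=proj(c,[416,248,90]).astype(int);print(u,v)
a=cv2.resize(c['img'][v-60:v+60,u-80:u+80],(560,420),interpolation=cv2.INTER_CUBIC)
cv2.imwrite('pics/w7c.png',a)
d=cv2.absdiff(t['img'],cs['top']['img']).max(2)
for n,(x,y) in dict(mill=(212,257),tin=(388,150),onion=(362,128)).items(): print(n,d[y-11:y+12,x-9:x+10].mean().round(1),d[y-11:y+12,x-9:x+10].max())
"
```

```text
{'t': 14.783, 'eef_pos': [418.48, 244.908, 184.592], 'tcp_rot': [3.141, 0.001, 0.646], 'ft_force': [-0.683, -0.232, -0.478], 'opening': 0.005, 'joints': [0.394, 0.332, 1.929, -0.001, 0.881, 1.32]}
317 206
mill 38.2 86
tin 2.7 6
onion 2.5 7
```

View pics/w7c.png

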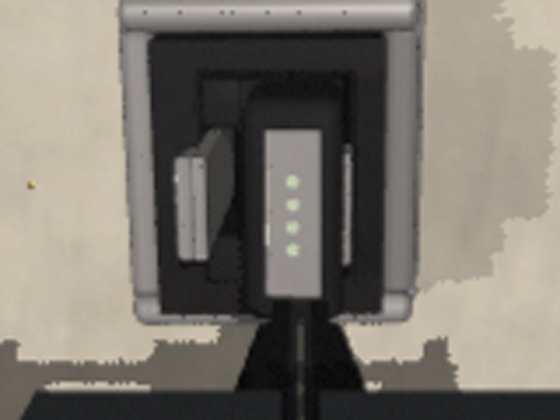

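```bash
python3 -c "
from h import *
import pickle
c1=pickle.load(open('c1.pkl','rb'));p=ray(c1,265,80,85);c=snap('wrist')
u,v=proj(c,p).astype(int);u0,v0=265,80
a=c1['img'][v0-14:v0+14,u0-14:u0+14]
y0,x0=max(v-45,0),max(u-45,0);w=c['img'][y0:v+45,x0:u+45]
r=cv2.matchTemplate(w,a,cv2.TM_CCOEFF_NORMED);_,m,_,l=cv2.minMaxLoc(r)
print(p.round(),u,v,m,ray(c,x0+l[0]+14,y0+l[1]+14,85).round())"
```

```text
[479. 346.  85.] 267 77 0.8332232236862183 [479. 346.  85.]
```

The shaker hasn't moved. Handing in.

```bash
python3 -c "
from h import *
print(env.job_done());st()"
```

```text
the job is handed in; nothing more can be done
None
the job is handed in; nothing more can be done
```

The pack is out of the scale and latched in the charging cradle, the same way round as before. The gripper is shut and clear about 90 mm above it. I handed the job in at about 15 s of the 51 s.

- **Removal:** I squeezed the tab fully in before lifting, and the pack came out with no more than about 3.5 N on the wrist.
- **Insertion:** The pack went into the cup without touching the sides. The sprung contacts began at about TCP z 68 mm and the floor came at 63.6 mm. I let go while holding the pack down there.
- **Force:** One row after the floor contact, the reading peaked at about 44 N, before I eased off. That is more than I wanted for a gentle press. It was the fingers pressing the pack down, and it stayed under the 120 N wrist limit.
- **Latch check:** After letting go, the pads measured about 45 mm across, so the tab is out. A light press on top gave about 2.6 mm of sprung travel before the floor, which matches the 2.5 mm of a latched pack.
- **Bystanders:** The tin and onion look unchanged in the top view. That view disagreed for the salt shaker, probably because the arm covered or shaded it. The wrist camera found the shaker exactly where it stood before.

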